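Close and bolt the gauging fixture

TASK

The plug gauge was left lying across the nest in the open gauging fixture: lay it flat in the shallow grey tool tray. Then press the hinged cover down until its catch holds it shut, first drawing back any bolt that stands in its way, and slide both bolts fully home into their keepers on the cover. Leave the two standing valve heads and the small pot as they are.

Things in the scene. Friction and masses are not known exactly. Their poses are not given: they have to be found in the camera images.
- fixture: gauging fixture, fixed: base plate 190 (x) x 390 (y) x 16 mm with a grey open well (130 x 130 mm outside, rim at z = 52 mm) in its middle and a bolt track on a pedestal each side. Origin: centre of its underside, on the table; x runs from its front (catch) to its back (hinge), y to its left, z up. A pale square nest (50 mm, ring top at z = 50 mm) is centred at x = -28 mm, y = 0 in the well
- cover (a joint): hinge angle of the cover, rad: 0 shut, 1.57 upright; starts open about 90 to 105 degrees. Its spring lifts it again unless the catch at its front lip holds it; the catch snaps over in the last 5 mm (about 10 N at the front edge)
- cover_hinge (a point): point on the cover's hinge line, mid-width, at x = 75, z = 57 mm of the fixture; the line runs along the fixture's y. The cover is 130 mm wide and reaches 150 mm from this line, its plate 8 mm thick (4 mm each side of the plane through the line); a lip at its free edge hangs 20 mm below that plane
- cover_pad (a point): top middle of the black press pad (26 x 36 mm) on the cover's outer face, 128 mm from the hinge line, 7 mm outside its plane; moves with the cover. z: the cover's outward normal; x: from free edge to hinge. The two keepers (steel staples rising 22 mm from the plane) are 115 mm from the hinge line, 34 to 52 mm left and right of the middle
- bolt_left (a joint): travel of the bolt on the fixture's left (+y), m: 0 drawn right back, 0.045 fully home in its keeper. Above about 0.015 the rod's end is in the cover's way and the cover cannot shut. Sliding takes about 2 N
- bolt_left_knob (a point): centre of the left bolt's upright round knob, 13 mm thick, 18 mm high, on a 10 mm stem; at z = 102, x = -40, y = 156 mm minus the travel in the fixture frame. Below it lies the track along y: pedestal x = -57 to -23, |y| = 75 to 191 mm, top z = 60; cheeks 21 mm wide overall, top z = 76 mm
- bolt_right (a joint): the same for the bolt on the fixture's right (-y)
- bolt_right_knob (a point): centre of the right bolt's upright knob, as on the left, at y = -156 mm plus its travel in the fixture frame
- plug_gauge: loose steel double-ended plug gauge lying flat on the nest's ring, 105 mm long along its y; hexagon in the middle 60 mm long, 17 to 19 mm wide, 16 mm high; thinner round ends 12 mm. Origin: centre of its underside; 0.07 kg
- plug_gauge_mid (a point): the middle of the plug gauge, 8 mm above its origin
- tool_tray: shallow open grey plastic tray, fixed, 170 (x) x 90 (y) x 22 mm, walls and floor 4 mm. Origin: centre of its underside. It stands left or right of the fixture; the clear compartment case stands on the other side
- lid_case: closed clear compartment case, 132 (x) x 190 (y) x 42 mm, fixed; origin centre of its underside (bystander)
- valve_03: loose valve head with black cap, 50 mm thick, 124 mm tall, standing in front of the fixture's left; origin centre of its foot (bystander)
- valve_08: loose valve head with black cap, 50 mm thick, 120 mm tall, standing behind the fixture's right; origin centre of its foot (bystander)
- pot_0: small screw-top pot, 45 mm thick, 52 mm tall, standing in front of the fixture's right; origin centre of its foot (bystander)
Mind the look-alikes: they are no part of the job. Several things have the shape of the tool_tray; the one meant has the colours described above.

How it is judged:
By the outcome, as a careful person would: the job done as asked, in the order asked, and still so for the second after the job is handed in, with the robot touching nothing.
It also fails if it takes over 72 s, if anything falls off the work surface, if the arm or the gripper's body presses on something with over 40 N, if the wrist force passes 120 N, or if a joint passes its speed limit or range.

ROBOT

A 6-joint arm with a two-finger parallel gripper is mounted at the origin on a cart in front of the work surface, level with it; the furniture and walls round the work are solid. World frame = base frame: x ahead of the robot, y to its left, z up, the work surface at z = 0. Lengths are in mm, angles in rad, forces in N, time in s.
With the tool pointing down it reaches from about 275 to 750 mm from the base axis. Payload 10.2 kg.
Tool frame: the origin (TCP) lies at the very end of the fingers, on their centre line; the grasp point (between the pads) lies 19 mm behind it; x points along the fingers, y is the direction in which the jaws open and shut, and the axes are right-handed (so a half turn about x gives the same grasp; the last joint's range is limited). The gripper opens to 85 mm and grips with 20 to 120 N. Pads are 22 mm wide; open, the fingers measure 114 mm over their backs; the gripper's body (76 mm by 85 mm) begins 54 mm behind the grasp point. The pads swing forward as they close: fully open they stand 13 mm farther back than shut.
Start: joints at [-0.223, 0.313, 1.498, -0, 1.331, -0.223], TCP at [525.006, -0.013, 231.294] pointing down, gripper open.
Joint ranges: [-2.94, 2.94], [-0.97, 2.17], [0.19, 2.56], [-1.23, 4.37], [0.02, 3.11], [-2.88, 2.88]. Speed limits (rad/s): [2.39, 2.39, 3.01, 3.14, 3.14, 3.14].

INTERFACE

Orientations are given as a unit quaternion [w, x, y, z].
In Python, from rig import ctrl, viewer, order gives the robot as it stands. The module is installed in compiled form; this text tells all that it offers.
- The arm moves only by the tool carry_out, never from a script. Its argument "deltas" is a list of rows, each a list of 7 numbers: the gripper command: -1 is fully open, 1 is shut, values between are in proportion, then the shift along the tool's x, y, z in mm, then the turn, a rotation vector about the tool's x, y, z in degrees. A call has exactly 5 rows; each row is the pose to reach, as a shift and turn from the pose commanded when the call began, along the tool's axes at that moment; what a row does not reach only later rows make up. A row lasts 1/8 s, in which the tool goes at most 62.5 mm and 10.7 degrees, less where a joint would pass 70% of its speed; a pose out of reach is approached as far as the arm can. A call with a gripper value outside its range is refused whole. The fingers move at their own pace and stop on an object; "newtons" is the grip in N (left out, the last holds). Time passes only in rows, so rows that repeat a pose let the fingers close, or fill a call up. It gives the time, the measured TCP pose, the force and the opening at its end, in the units of the state.
- ctrl.sense(): the state, without advancing time (a new reading comes with each control period).
- viewer.capture(name): name is "scene" or "side" or "wrist"; returns the picture (420x560x3 uint8, red, green, blue); there is no depth.
- viewer.calibration(name): a dict with "fx", "fy", "cx", "cy" (pixels), "xyz" and "attitude" of the camera in the world; the wrist camera has in their place "T_tool_cam" (4x4, takes a point from camera to tool coordinates, whose origin is the TCP and whose axes are the tool frame's). Camera axes: x right, y down, z forward; pixel columns grow to the right and rows downward; lengths in mm; the calibration is good to about 2 mm. The wrist camera is an equidistant fisheye: a pixel r from the principal point sees the ray r / f radians off the axis. A picture is of the moment at which its call begins: read the wrist's pose just before it. calibration takes no time and is no camera call.
- order.finish_job(): hands the job in, once; it reports no verdict.
The state is a dict: "time_s": time; "joints": joint angles; "dq": joint speeds; "tau": joint torques, N m; "eef_pos": TCP position; "ee_rot": TCP orientation; "force": force on the tool from outside, world axes, zero at the start; "wrist_torque": the same for the moment, N m; "grip_width": opening from 0.0 (shut) to 1.0 (fully open).
Only numpy, scipy, OpenCV 4.12 (cv2) and the standard library are available. Lean on these libraries where they do the work, as an engineer would, in place of code of your own. Each camera call takes 0.05 s, during which the arm holds its last target. There are 200 camera calls.

## Working session

There is one attempt and no reset: what is moved stays moved. The work goes in short steps, Python scripts to look and compute and a tool call to move; the robot and the scene stay as the last step left them, time stands still between calls to the robot, and variables do not carry over. Pictures are saved under pics/ and viewed, about 8 in all and at most 12, crops included, and the job is handed in when it is done.

Besides the shell and the picture viewer there is one more tool, called after ">>>" as a command line: name --pt "numbers of a row" for each row, then --argument value for the rest. carry_out: Moves the arm, as the interface text tells. Its arguments: {"type":"object","properties":{"deltas":{"type":"array"},"newtons":{"type":"number"}},"required":["deltas"]}

```bash
mkdir -p pics; python3 - <<'E'
from rig import ctrl, viewer
import cv2, numpy as np
s=ctrl.sense(); print({k:np.round(v,3) for k,v in s.items()})
for n in ["scene","side"]:
    c=viewer.calibration(n); print(n,c)
    cv2.imwrite(f"pics/{n}0.png",cv2.resize(viewer.capture(n)[:,:,::-1],None,fx=1.42,fy=1.42,interpolation=cv2.INTER_CUBIC))
print(viewer.calibration("wrist"))
cv2.imwrite("pics/wrist0.png",cv2.resize(viewer.capture("wrist")[:,:,::-1],None,fx=1.42,fy=1.42,interpolation=cv2.INTER_CUBIC))
E
```

```text
{'time_s': np.float64(0.0), 'joints': array([-0.223,  0.313,  1.498,  0.   ,  1.331, -0.223]), 'dq': array([ 0.   ,  0.   , -0.   , -0.001, -0.   ,  0.   ]), 'tau': array([-1.0000e-03, -4.1226e+01, -2.5974e+01, -0.0000e+00,  4.0000e-03,
       -0.0000e+00]), 'eef_pos': array([5.24726e+02, 6.00000e-02, 2.30707e+02]), 'ee_rot': array([ 0.5,  0.5,  0.5, -0.5]), 'force': array([ 0.577, -0.294, -0.293]), 'wrist_torque': array([-0.005, -0.014,  0.016]), 'grip_width': np.float64(0.999)}
scene {'fx': 513.8812368089594, 'fy': 513.8812368089594, 'cx': 280.58624308854564, 'cy': 214.2386613524892, 'xyz': array([-429.23838875, -746.57012108,  680.38447896]), 'attitude': array([-0.46831139,  0.76379821, -0.37245274,  0.24202416])}
side {'fx': 520.7795016753437, 'fy': 520.7795016753437, 'cx': 278.86481147804005, 'cy': 220.22155024068883, 'xyz': array([-203.15335023, 1018.51922655, 1125.56863208]), 'attitude': array([ 0.13577761, -0.28063744,  0.85668707, -0.41096755])}
{'fx': 325.19226210127806, 'fy': 325.19226210127806, 'cx': 284.8905379049701, 'cy': 207.5084710411047, 'T_tool_cam': array([[ 4.89554003e-05, -3.28157437e-01,  9.44623044e-01,
        -1.42260892e+02],
       [ 9.99999921e-01, -3.56682095e-04, -1.75734945e-04,
         4.14382744e-01],
       [ 3.94598855e-04,  9.44622977e-01,  3.28157393e-01,
        -8.42434246e+01],
       [ 0.00000000e+00,  0.00000000e+00,  0.00000000e+00,
         1.00000000e+00]])}
```

View pics/scene0.png

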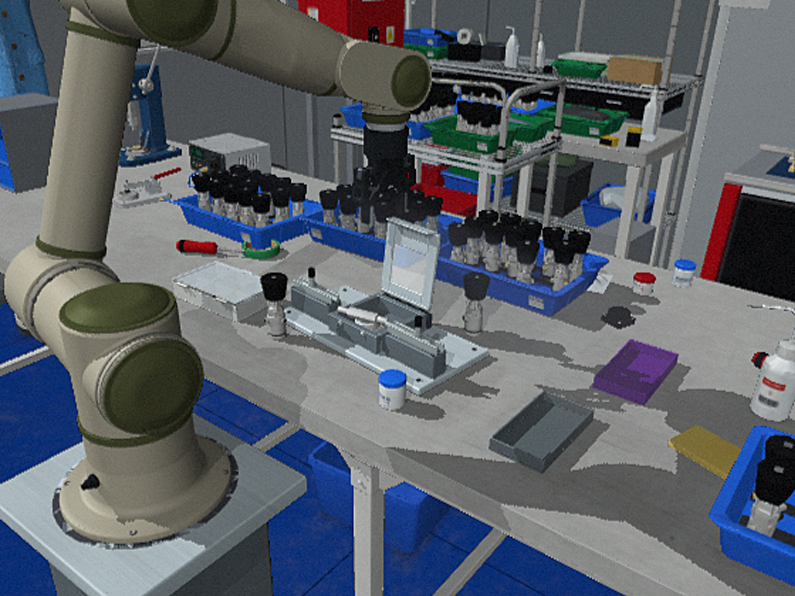

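View pics/wrist0.png

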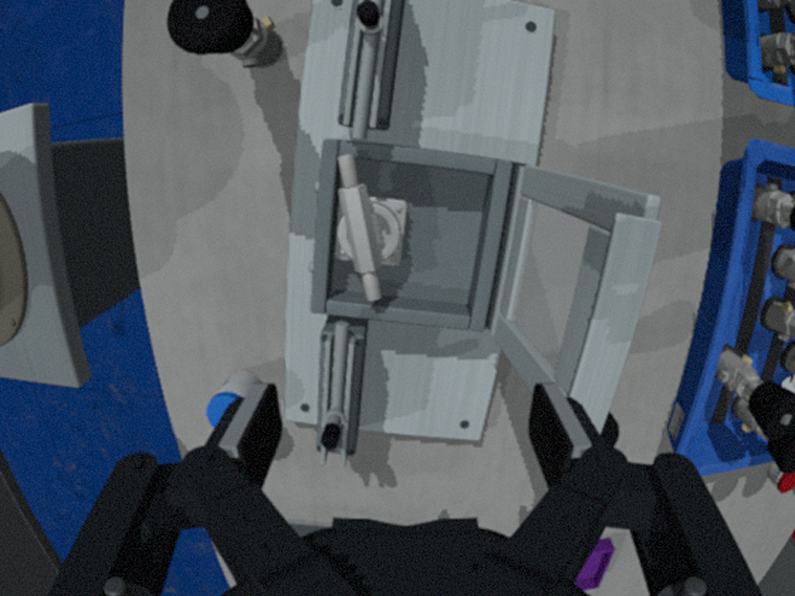

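Wrist view: the fixture front faces the robot. Left bolt knob is at about (368,13) and right knob at (333,433). The gauge lies from (347,160) to (373,297). The grey tray is in the scene view around (541,430). Next I'll enlarge for accurate corners.

```bash
python3 - <<'E'
import cv2
w=cv2.imread("pics/wrist0.png"); c=w[0:450,270:670]
cv2.imwrite("pics/w0c.png",cv2.resize(c,None,fx=1.33,fy=1.33,interpolation=cv2.INTER_CUBIC))
E
```

```text
(no output)
```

View pics/w0c.png

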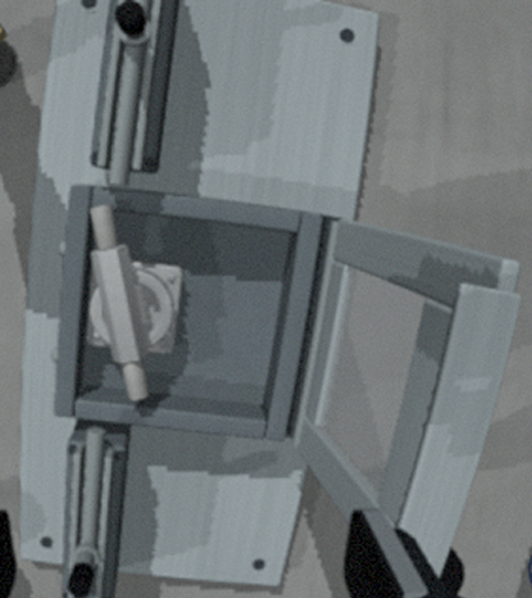

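View pics/side0.png

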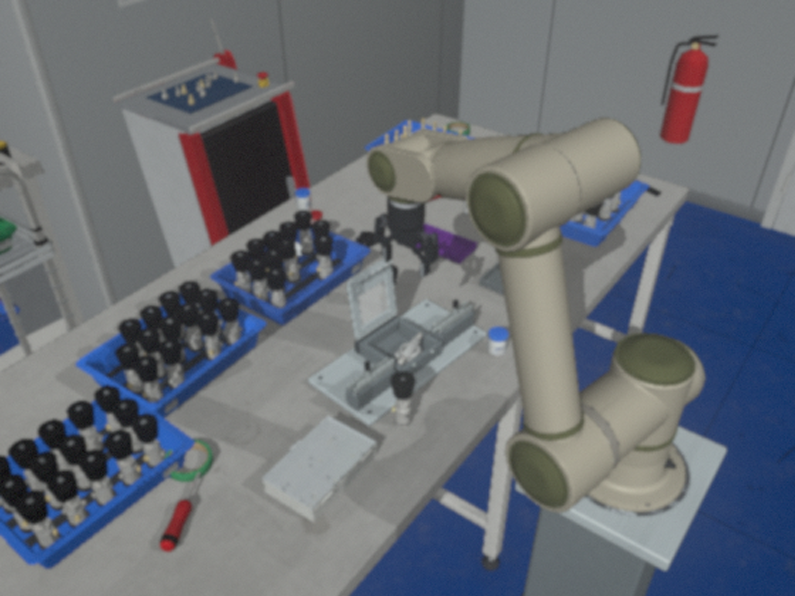

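```bash
cat > h.py <<'E'
from rig import ctrl, viewer
import numpy as np, cv2
from scipy.spatial.transform import Rotation as R
from scipy.optimize import least_squares
def quat(q): return R.from_quat(np.r_[q[1:],q[0]])
def ray(cam,uv,pose=None):
    """pixel (original) -> origin, direction in world"""
    c=viewer.calibration(cam); d=(np.array(uv,float)-[c['cx'],c['cy']])/c['fx']
    if cam!='wrist': return c['xyz'],quat(c['attitude']).apply(np.r_[d,1])
    r=np.hypot(*d); v=np.r_[d/max(r,1e-9)*np.sin(r),np.cos(r)]
    T=c['T_tool_cam']; Rt=quat(pose[1])
    return pose[0]+Rt.apply(T[:3,3]),Rt.apply(T[:3,:3]@v)
def hit(cam,uv,z,pose=None):
    o,d=ray(cam,uv,pose); return (o+d*(z-o[2])/d[2])[:2]
def pose(s=None): s=s or ctrl.sense(); return s['eef_pos'],s['ee_rot']
def fit(model,meas,scale=True):
    """2D rigid fit model->meas: x,y,yaw"""
    m=np.array(model,float);w=np.array(meas)
    f=lambda p:(m@np.array([[np.cos(p[2]),np.sin(p[2])],[-np.sin(p[2]),np.cos(p[2])]])+p[:2]-w).ravel()
    a=m-m.mean(0);b=w-w.mean(0)
    y0=np.arctan2((a[:,0]*b[:,1]-a[:,1]*b[:,0]).sum(),(a*b).sum())
    r=least_squares(f,np.r_[w.mean(0),y0]); return r.x,r.fun.reshape(-1,2)
E
python3 - <<'E'
from h import *
P=(np.array([524.73,.06,230.71]),np.array([.5,.5,.5,-.5]))
P=pose()
px=lambda u,v:((u/1.33+270)/1.42,(v/1.33)/1.42)
W=lambda u,v,z:hit('wrist',px(u,v),z,P)
mod=[(-65,65),(-65,-65),(65,-65),(-95,-195),(95,-195),(95,195)]
ms=[W(72,186,52),W(57,415,52),W(290,438,52),W(22,558,16),W(280,585,16),W(380,14,16)]
x,r=fit(mod,ms); print('fix',x,np.degrees(x[2]),'\n',r.round(1))
c,s=np.cos(x[2]),np.sin(x[2]); inv=lambda p:np.array([[c,s],[-s,c]])@(p-x[:2])
for n,u,v,z in [('kl',130,17,111),('kr',82,578,111),('rodl',118,184,86),('rodr',96,430,86),('g1',101,208,58),('g2',138,398,58),('nest fl',182,265,50)]:
    w=W(u,v,z); print(n,w.round(1),inv(w).round(1))
S=lambda u,v,z:hit('scene',(u/1.42,v/1.42),z)
ms=[S(490,437,22),S(541,392,22),S(593,410,22)]; print(np.round(ms,1))
print([round(float(np.hypot(*(ms[i]-ms[i+1]))),1) for i in (0,1)])
E
```

```text
fix [ 5.27988807e+02  1.54485460e+01 -1.13919563e-01] -6.527110138731786 
 [[ 1.2  1.7]
 [ 0.4 -0.6]
 [-3.8 -1.2]
 [-1.  -1.8]
 [ 2.  -1.1]
 [ 1.2  2.8]]
kl [504.7 158.9] [-39.5 139.9]
kr [ 473.8 -110.8] [ -39.5 -131.6]
rodl [497.   85.8] [-38.8  66.4]
rodr [482.8 -36. ] [-39.1 -56.3]
g1 [485.4  73.8] [-48.9  53.1]
g2 [502.7 -28.7] [-20.2 -46.7]
nest fl [526.6  42.8] [-4.5 27. ]
[[ 368.2 -328.8]
 [ 526.9 -331.4]
 [ 532.4 -420.2]]
[158.7, 89.0]
```

The fixture fit is consistent: yaw is −6.5° with the sizes right, and the bolt travels are about 16 (left) and 24 mm (right). The gauge measures 104 mm (105 expected), with its middle at about (494, 22.5) and yaw 9.6°. I'll approach it with the tips kept above the well rim.

>>> carry_out --pt "0 30 -8 -6 -2.5 0 0" --pt "0 70 -16 -12 -5 0 0" --pt "0 110 -24 -18 -7.5 0 0" --pt "0 145 -31 -22.5 -9.6 0 0" --pt "0 155 -31 -22.5 -9.6 0 0" --newtons 40

```text
time_s: 0.78
eef_pos: [492.8, 22.8, 74.7]
ee_rot: [0.539, 0.456, 0.541, -0.457]
force: [0.4, -0.7, -0.1]
grip_width: 0.5
```

>>> carry_out --pt "0 8 0 0 0 0 0" --pt "0 14 0 0 0 0 0" --pt "0 19 0 0 0 0 0" --pt "0 23 0 0 0 0 0" --pt "0 23 0 0 0 0 0"

```text
time_s: 1.4
eef_pos: [494.0, 22.5, 53.2]
ee_rot: [0.54, 0.456, 0.54, -0.456]
force: [-0.5, 0.3, -0.9]
grip_width: 0.499
```

```bash
python3 - <<'E'
from h import *
cv2.imwrite("pics/w1.png",viewer.capture("wrist")[:,:,::-1])
E
```

```text
(no output)
```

View pics/w1.png

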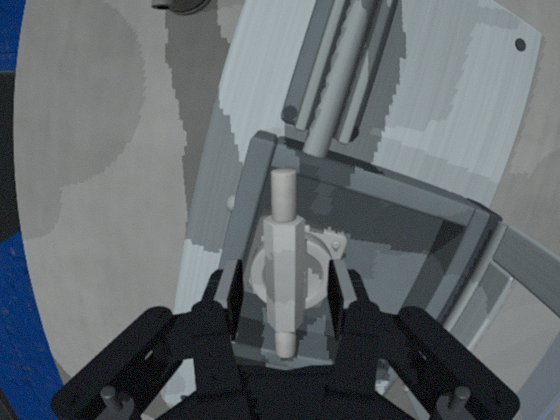

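The gauge is centred between the pads and aligned with them (hexagon at column ~285, pads at 240 and 330). I'll close the gripper.

>>> carry_out --pt "1 0 0 0 0 0 0" --pt "1 0 0 0 0 0 0" --pt "1 0 0 0 0 0 0" --pt "1 0 0 0 0 0 0" --pt "1 0 0 0 0 0 0" --newtons 60

```text
time_s: 2.08
eef_pos: [494.2, 22.5, 53.7]
ee_rot: [0.54, 0.456, 0.54, -0.456]
force: [-0.9, -0.1, 6.5]
grip_width: 0.18
```

>>> carry_out --pt "1 -6 0 0 0 0 0" --pt "1 -20 0 0 0 0 0" --pt "1 -45 0 0 0 0 0" --pt "1 -80 0 0 0 0 0" --pt "1 -110 0 0 0 0 0"

```text
time_s: 2.7
eef_pos: [494.1, 22.5, 165.4]
ee_rot: [0.54, 0.457, 0.54, -0.456]
force: [0.6, 0.4, -1.3]
grip_width: 0.182
```

>>> carry_out --pt "1 -5 -10 39 10 0 0" --pt "1 -5 -21 78 20 0 0" --pt "1 -5 -31 117 30 0 0" --pt "1 -5 -42 157 40 0 0" --pt "1 -5 -52 196 50 0 0"

```text
time_s: 3.32
eef_pos: [475.2, -180.8, 169.3]
ee_rot: [0.295, 0.643, 0.294, -0.643]
force: [0.5, 0.7, -0.8]
grip_width: 0.183
```

```bash
cat >> h.py <<'E'
def goto(x,y,z,yaw):
    """print the tool-axes delta from the present pose to x,y,z with jaw heading yaw (deg), tool down"""
    s=ctrl.sense(); Rt=quat(s['ee_rot']); a=np.radians(yaw); c,n=np.cos(a),np.sin(a)
    G=R.from_matrix(np.array([[0,c,n],[0,n,-c],[-1,0,0]]))
    print('at',s['eef_pos'].round(1),'jaw',np.degrees(np.arctan2(*Rt.as_matrix()[1::-1,1])).round(1),'j',s['joints'].round(2),'F',s['force'].round(1),
     'shift',Rt.inv().apply(np.array([x,y,z])-s['eef_pos']).round(1),'turn',np.degrees((Rt.inv()*G).as_rotvec()).round(1))
E
python3 -c "
from h import *
goto(450,-375,160,-90)"
```

```text
at [ 475.2 -180.8  169.3] jaw -40.7 j [-0.59  0.33  1.64  0.    1.17  0.12] F [ 0.5  0.7 -0.8] shift [  9.3 107.7 163.6] turn [49.3 -0.  -0. ]
```

>>> carry_out --pt "1 2 21 33 10 0 0" --pt "1 4 43 65 20 0 0" --pt "1 6 64 98 30 0 0" --pt "1 8 86 131 40 0 0" --pt "1 9 108 164 49.3 0 0"

```text
time_s: 3.95
eef_pos: [451.1, -375.6, 160.1]
ee_rot: [0.0, 0.707, -0.0, -0.707]
force: [1.0, 0.2, -1.2]
grip_width: 0.181
```

```bash
python3 - <<'E'
from h import *
goto(450,-375,60,-90); print(pose())
cv2.imwrite("pics/w2.png",cv2.resize(viewer.capture("wrist")[:,:,::-1],None,fx=1.42,fy=1.42,interpolation=cv2.INTER_CUBIC))
E
```

```text
at [ 451.1 -375.6  160.1] jaw -90.0 j [-0.89  0.51  1.4   0.    1.23  0.68] F [ 1.   0.2 -1.2] shift [100.1  -0.6   1.1] turn [-0. -0. -0.]
(array([ 451.06172398, -375.58407795,  160.12108851]), array([ 3.40179719e-05,  7.07239145e-01, -2.64850796e-04, -7.06974342e-01]))
```

View pics/w2.png

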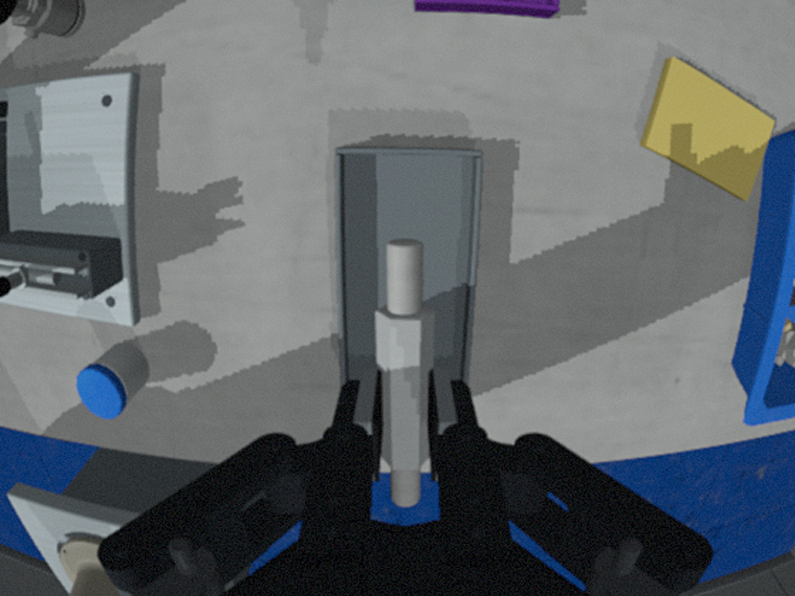

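The gauge is held straight. The tray's far rim corners are at (338,149) and (482,151), with its side edges at (346,380) and (469,380).

```bash
python3 - <<'E'
from h import *
P=(np.array([451.06,-375.58,160.12]),pose()[1])
for u,v in [(338,149),(482,151),(346,380),(469,380)]: print(hit('wrist',(u/1.42,v/1.42),22,P).round(1))
E
```

```text
[ 531.9 -337.2]
[ 530.  -423.9]
[ 376.1 -334.7]
[ 375.  -420.8]
```

>>> carry_out --pt "1 30 3.4 4 0 0 0" --pt "1 65 3.4 4 0 0 0" --pt "1 100 3.4 4 0 0 0" --pt "1 125 3.4 4 0 0 0" --pt "1 135 3.4 4 0 0 0"

```text
time_s: 4.62
eef_pos: [447.2, -377.3, 23.7]
ee_rot: [-0.002, -0.707, -0.002, 0.707]
force: [-0.5, 0.1, -0.5]
grip_width: 0.181
```

>>> carry_out --pt "1 6 0 0 0 0 0" --pt "1 11 0 0 0 0 0" --pt "1 14 0 0 0 0 0" --pt "1 16 0 0 0 0 0" --pt "1 16 0 0 0 0 0"

```text
time_s: 5.25
eef_pos: [447.4, -377.8, 8.4]
ee_rot: [0.002, 0.707, 0.002, -0.707]
force: [-0.4, 0.7, -1.3]
grip_width: 0.183
```

>>> carry_out --pt "0.6 0 0 0 0 0 0" --pt "0.4 0 0 0 0 0 0" --pt "0.25 0 0 0 0 0 0" --pt "0.25 0 0 0 0 0 0" --pt "0.25 0 0 0 0 0 0"

```text
time_s: 5.88
eef_pos: [447.4, -377.8, 8.3]
ee_rot: [0.002, 0.707, 0.002, -0.707]
force: [0.3, 1.0, -0.3]
grip_width: 0.373
```

>>> carry_out --pt "0.25 -8 0 0 0 0 0" --pt "0.25 -30 0 0 0 0 0" --pt "0.25 -75 0 0 0 0 0" --pt "0.25 -120 0 0 0 0 0" --pt "0.25 -160 0 0 0 0 0"

```text
time_s: 6.5
eef_pos: [447.4, -377.8, 170.7]
ee_rot: [0.002, 0.707, 0.001, -0.707]
force: [0.3, 0.5, -0.3]
grip_width: 0.375
```

```bash
python3 - <<'E'
from h import *
goto(474,-111,160,-96.5); 
cv2.imwrite("pics/w3.png",viewer.capture("wrist")[:,:,::-1])
E
```

```text
at [ 447.4 -377.8  170.7] jaw -89.7 j [-0.9   0.49  1.4   0.    1.25  0.66] F [ 0.3  0.5 -0.3] shift [  10.4 -266.6  -28. ] turn [ 6.8 -0.1 -0.1]
```

View pics/w3.png

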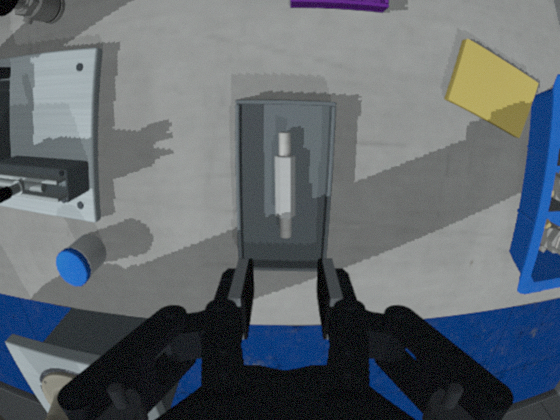

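The gauge is lying flat inside the grey tray. Next I'll grip the right bolt's knob, jaws along the track.

>>> carry_out --pt "0 0 -53 -6 1.5 0 0" --pt "0 5 -107 -11 3 0 0" --pt "0 10 -160 -17 4.5 0 0" --pt "-0.1 25 -214 -22 6 0 0" --pt "-0.1 40 -266.6 -28 6.8 0 0"

```text
time_s: 7.18
eef_pos: [474.0, -109.4, 128.4]
ee_rot: [-0.04, 0.706, -0.041, -0.706]
force: [0.4, -0.2, 0.3]
grip_width: 0.551
```

```bash
python3 - <<'E'
from h import *
goto(474,-111,83,-96.5); 
cv2.imwrite("pics/w4.png",viewer.capture("wrist")[:,:,::-1])
E
```

```text
at [ 474.  -109.4  128.4] jaw -96.5 j [-0.47  0.34  1.75  0.    1.05  1.22] F [ 0.4 -0.2  0.3] shift [45.4  1.6 -0.1] turn [-0.  -0.1 -0. ]
```

View pics/w4.png

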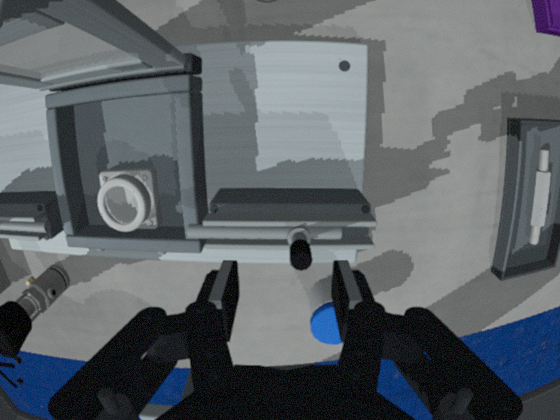

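```bash
python3 - <<'E'
from h import *
P=pose()
for uv,z in [((301,255),111),((300,247),102),((300,228),76)]: print(hit('wrist',uv,z,P).round(1))
E
```

```text
[ 474.9 -113.3]
[ 475.3 -113.2]
[ 476.  -114.3]
```

>>> carry_out --pt "-0.1 8 4 -1 0 0 0" --pt "-0.1 20 4 -1 0 0 0" --pt "-0.1 32 4 -1 0 0 0" --pt "-0.1 42 4 -1 0 0 0" --pt "-0.1 45 4 -1 0 0 0" --newtons 25

```text
time_s: 7.85
eef_pos: [474.2, -115.2, 82.5]
ee_rot: [0.04, -0.706, 0.04, 0.706]
force: [-0.0, -0.1, -0.1]
grip_width: 0.55
```

>>> carry_out --pt "1 0 0 0 0 0 0" --pt "1 0 0 0 0 0 0" --pt "1 0 0 0 0 0 0" --pt "1 0 0 0 0 0 0" --pt "1 0 0 0 0 0 0"

```text
time_s: 8.48
eef_pos: [474.8, -115.3, 83.7]
ee_rot: [-0.04, 0.706, -0.04, -0.706]
force: [-1.8, -1.7, 4.6]
grip_width: 0.137
```

>>> carry_out --pt "1 0 4 0 0 0 0" --pt "1 0 9 0 0 0 0" --pt "1 0 14 0 0 0 0" --pt "1 0 18 0 0 0 0" --pt "1 0 18 0 0 0 0"

```text
time_s: 9.1
eef_pos: [472.6, -133.2, 83.6]
ee_rot: [-0.04, 0.706, -0.04, -0.706]
force: [-1.8, -0.2, 6.0]
grip_width: 0.143
```

>>> carry_out --pt "0.3 0 0 0 0 0 0" --pt "-0.1 0 0 0 0 0 0" --pt "-0.1 0 0 0 0 0 0" --pt "-0.1 -20 0 0 0 0 0" --pt "-0.1 -55 0 0 0 0 0"

```text
time_s: 9.72
eef_pos: [471.9, -132.6, 138.1]
ee_rot: [0.041, -0.705, 0.04, 0.707]
force: [0.3, -0.2, -0.7]
grip_width: 0.545
```

```bash
python3 -c "
from h import *
goto(505,158,135,-96.5)"
```

```text
at [ 471.9 -132.6  138.1] jaw -96.5 j [-0.51  0.34  1.73  0.    1.08  1.17] F [ 0.3 -0.2 -0.7] shift [   3.4 -292.5    0. ] turn [-0.   0.1  0.1]
```

>>> carry_out --pt "-0.1 -5 -50 0 0 0 0" --pt "-0.1 -5 -110 0 0 0 0" --pt "-0.1 -5 -170 0 0 0 0" --pt "-0.1 -5 -230 0 0 0 0" --pt "-0.1 3 -292 0 0 0 0"

```text
time_s: 10.35
eef_pos: [505.8, 159.2, 135.7]
ee_rot: [-0.04, 0.706, -0.04, -0.705]
force: [0.1, -0.0, 0.8]
grip_width: 0.548
```

```bash
python3 - <<'E'
from h import *
goto(505,158,83,-96.5); 
cv2.imwrite("pics/w5.png",viewer.capture("wrist")[:,:,::-1])
E
```

```text
at [505.8 159.2 135.7] jaw -96.5 j [0.08 0.42 1.61 0.   1.11 1.77] F [ 0.1 -0.   0.8] shift [52.7  1.3  0.8] turn [-0.  -0.1  0. ]
```

View pics/w5.png

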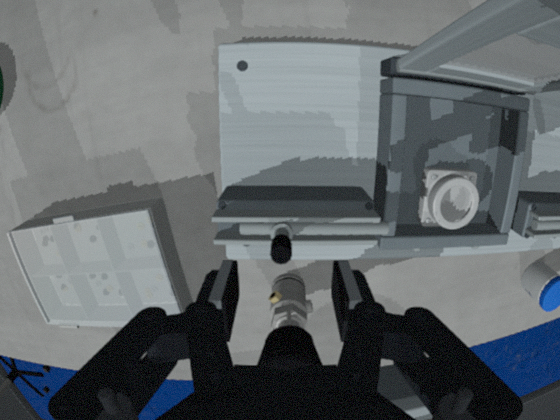

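```bash
python3 - <<'E'
from h import *
P=pose()
for uv,z in [((281,250),111),((281,243),102),((290,285),10),((291,350),118)]: print(hit('wrist',uv,z,P).round(1))
E
```

```text
[507.1 166.9]
[507.2 167. ]
[417.9 169.8]
[435.3 168.5]
```

```bash
python3 - <<'E'
from h import *
P=pose(); print(P); goto(505,163,83,-96.5); T=viewer.calibration('wrist')['T_tool_cam']; print(P[0]+quat(P[1]).apply(T[:3,3]))
print([hit('wrist',(u,250),111,P).round(1) for u in (275,281,287)])
E
```

```text
(array([504.7932743 , 165.29596954, 134.3370468 ]), array([ 0.03944016, -0.70586014,  0.03771636,  0.706246  ]))
at [504.8 165.3 134.3] jaw -96.3 j [0.09 0.42 1.61 0.   1.11 1.77] F [-3.3  5.1 -2. ] shift [51.3  2.4 -0.5] turn [0.2 0.  0.1]
[589.57596621 155.13242573 276.53939126]
[array([507.4, 170.3]), array([507.1, 166.9]), array([506.7, 163.5])]
```

The arm was still settling when I took that picture, so I'll let it settle before going down.

>>> carry_out --pt "-0.1 0 0 0 0 0 0" --pt "-0.1 0 0 0 0 0 0" --pt "-0.1 0 0 0 0 0 0" --pt "-0.1 0 0 0 0 0 0" --pt "-0.1 0 0 0 0 0 0"

```text
time_s: 11.02
eef_pos: [505.7, 156.7, 135.4]
ee_rot: [-0.04, 0.706, -0.04, -0.706]
force: [0.6, -0.4, 0.5]
grip_width: 0.548
```

```bash
python3 - <<'E'
from h import *
goto(506,161,83,-96.5)
im=viewer.capture("wrist"); P=pose(); goto(506,161,83,-96.5)
g=im[225:275,255:320].max(axis=2); ys,xs=np.where(g<45); print(len(xs),xs.min()+255,xs.max()+255,ys.min()+225,ys.max()+225, np.median(xs)+255)
for dv in (ys.max()+225-8,):
  print(hit('wrist',(np.median(xs)+255,dv),111,P))
E
```

```text
at [505.7 156.7 135.4] jaw -96.5 j [0.08 0.42 1.62 0.   1.11 1.76] F [ 0.6 -0.4  0.5] shift [52.4 -4.3  0.2] turn [-0. -0.  0.]
at [505.6 156.8 135.4] jaw -96.5 j [0.08 0.42 1.61 0.   1.11 1.76] F [0.3 0.2 0.1] shift [52.4 -4.2  0.1] turn [-0. -0.  0.]
472 267 286 234 263 277.0
[504.47402413 161.07477598]
```

>>> carry_out --pt "-0.1 10 -4 0 0 0 0" --pt "-0.1 24 -4 0 0 0 0" --pt "-0.1 38 -4 0 0 0 0" --pt "-0.1 49 -4 0 0 0 0" --pt "-0.1 52 -4 0 0 0 0"

```text
time_s: 11.7
eef_pos: [505.7, 161.0, 82.3]
ee_rot: [0.04, -0.705, 0.04, 0.706]
force: [-0.2, -0.0, 0.1]
grip_width: 0.551
```

>>> carry_out --pt "1 0 0 0 0 0 0" --pt "1 0 0 0 0 0 0" --pt "1 0 0 0 0 0 0" --pt "1 0 0 0 0 0 0" --pt "1 0 0 0 0 0 0"

```text
time_s: 12.32
eef_pos: [506.3, 161.1, 83.7]
ee_rot: [-0.04, 0.706, -0.04, -0.706]
force: [0.1, -0.4, 5.4]
grip_width: 0.136
```

>>> carry_out --pt "1 0 -3 0 0 0 0" --pt "1 0 -6 0 0 0 0" --pt "1 0 -9 0 0 0 0" --pt "1 0 -10.5 0 0 0 0" --pt "1 0 -10.5 0 0 0 0"

```text
time_s: 12.95
eef_pos: [507.5, 171.6, 83.7]
ee_rot: [-0.04, 0.706, -0.04, -0.706]
force: [-0.1, -1.2, 5.3]
grip_width: 0.137
```

>>> carry_out --pt "0.3 0 0 0 0 0 0" --pt "-0.1 0 0 0 0 0 0" --pt "-0.1 -10 0 0 0 0 0" --pt "0 -45 0 0 0 0 0" --pt "0.5 -95 0 0 0 0 0"

```text
time_s: 13.58
eef_pos: [506.6, 171.4, 179.2]
ee_rot: [0.04, -0.705, 0.04, 0.707]
force: [0.7, 0.1, 0.2]
grip_width: 0.297
```

```bash
python3 - <<'E'
from h import *
P=(np.array([524.73,.06,230.71]),np.array([.5,.5,.5,-.5]))
px=lambda u,v:((u/1.33+270)/1.42,(v/1.33)/1.42)
a=-.1139; c,s=np.cos(a),np.sin(a); M=np.array([[c,s,0],[-s,c,0],[0,0,1]])
for uv in [(516,260),(520,291),(460,284)]:
    o,d=ray('wrist',px(*uv),P); o=M@(o-[528,15.4,0]); d=M@d
    p=o+d*(65-o[1])/d[1]; v=p-[75,65,57]; print(p.round(1),np.hypot(v[0],v[2]).round(1),np.degrees(np.arctan2(v[2],-v[0])).round(1))
goto(672,-1,250,-96.5)
E
```

```text
[ 85.9  65.  215.8] 159.2 93.9
[ 22.3  65.  321.2] 269.4 78.7
[ 13.   65.  326.4] 276.4 77.0
at [506.6 171.4 179.2] jaw -96.5 j [0.11 0.38 1.54 0.   1.22 1.79] F [0.7 0.1 0.2] shift [ -71.1  152.6 -183.7] turn [-0.   0.1 -0. ]
```

>>> carry_out --pt "1 -40 0 -25 0 0 0" --pt "1 -70 10 -60 0 0 0" --pt "1 -72 35 -100 0 0 0" --pt "1 -72 70 -140 0 0 0" --pt "1 -72 105 -175 0 0 0"

```text
time_s: 14.2
eef_pos: [670.1, 46.2, 250.9]
ee_rot: [-0.04, 0.706, -0.04, -0.706]
force: [0.4, 0.1, 1.2]
grip_width: 0.002
```

>>> carry_out --pt "1 0 25 -9 0 0 0" --pt "1 0 47 -9 0 0 0" --pt "1 0 47 -9 0 0 0" --pt "1 0 47 -9 0 0 0" --pt "1 0 47 -9 0 0 0"

```text
time_s: 14.82
eef_pos: [672.6, 0.8, 250.6]
ee_rot: [-0.04, 0.706, -0.04, -0.706]
force: [-0.5, 0.3, -0.0]
grip_width: -0.0
```

```bash
python3 - <<'E'
from h import *
goto(672,-1,165,-96.5)
cv2.imwrite("pics/w6.png",np.hstack([viewer.capture("wrist")[60:,80:470,::-1],viewer.capture("side")[110:,170:450,::-1][:310]][::1][0:1]+[viewer.capture("side")[100:400,170:450,::-1]][0:0]))
im=viewer.capture("side")[130:330,200:400,::-1]; cv2.imwrite("pics/s6.png",cv2.resize(im,None,fx=3,fy=3,interpolation=cv2.INTER_CUBIC))
E
```

```text
at [672.6   0.8 250.6] jaw -96.4 j [-0.17  0.65  0.94  0.    1.56  1.51] F [-0.5  0.3 -0. ] shift [85.6  1.8  0.5] turn [ 0.1 -0.   0. ]
```

View pics/s6.png

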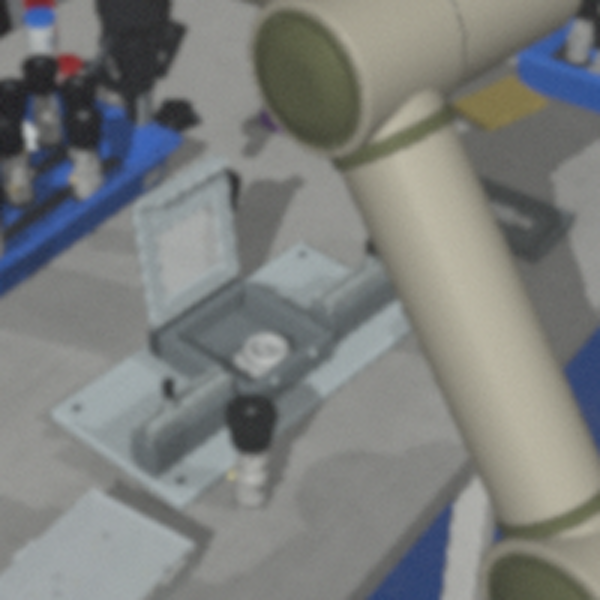

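The cover is upright at about 94°, the gripper is behind it, and both bolts are drawn back. I'll lower behind the pad and swing the cover over along its arc.

>>> carry_out --pt "1 25 2 0 0 0 0" --pt "1 50 2 0 0 0 0" --pt "1 58.5 2 8 0 0 0" --pt "1 58.5 2 20 0 0 0" --pt "1 58.5 2 32 0 0 0"

```text
time_s: 15.65
eef_pos: [640.4, 1.6, 191.6]
ee_rot: [0.04, -0.706, 0.04, 0.706]
force: [0.5, -0.4, -0.0]
grip_width: 0.003
```

>>> carry_out --pt "1 0 0 10 0 0 0" --pt "1 0 0 18 0 0 0" --pt "1 0 0 27 0 0 0" --pt "1 0 0 36 0 0 0" --pt "1 0 0 44 0 0 0"

```text
time_s: 16.27
eef_pos: [596.5, 6.4, 191.7]
ee_rot: [0.04, -0.706, 0.04, 0.706]
force: [0.5, -0.1, 0.1]
grip_width: 0.0
```

>>> carry_out --pt "1 1.8 0 11.5 0 0 0" --pt "1 4.8 0 23 0 0 0" --pt "1 8.8 0 34 0 0 0" --pt "1 13.7 0 45 0 0 0" --pt "1 19.6 0 55.4 0 0 0"

```text
time_s: 16.9
eef_pos: [541.5, 12.6, 172.2]
ee_rot: [-0.04, 0.706, -0.04, -0.706]
force: [0.7, 0.2, 0.6]
grip_width: 0.0
```

```bash
python3 - <<'E'
from h import *
goto(600,0,165,-96.5)
im=viewer.capture("side")[130:330,200:400,::-1]
w=viewer.capture("wrist")[...,::-1][:, 60:500]
cv2.imwrite("pics/s7.png",np.hstack([cv2.resize(im,(400,400),interpolation=cv2.INTER_CUBIC),cv2.resize(w,(400,382))[:382] if 0 else cv2.resize(w,(400,400))]))
E
```

```text
at [541.5  12.6 172.2] jaw -96.5 j [-0.19  0.4   1.53  0.    1.21  1.49] F [0.7 0.2 0.6] shift [  7.3   5.9 -59.6] turn [ 0. -0. -0.]
```

View pics/s7.png

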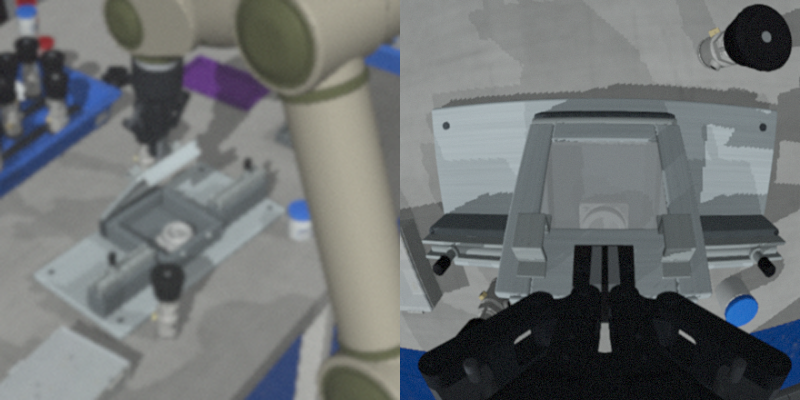

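The wrist view shows the fingers centred on the pad and the cover about half way. I'll continue along the arc.

>>> carry_out --pt "1 6.7 0 9.7 0 0 0" --pt "1 17.5 0 22.4 0 0 0" --pt "1 31.7 0 35.1 0 0 0" --pt "1 47.5 0 45.7 0 0 0" --pt "1 62.3 0 53.1 0 0 0"

```text
time_s: 17.62
eef_pos: [489.2, 18.5, 109.8]
ee_rot: [-0.04, 0.706, -0.04, -0.706]
force: [1.5, 0.3, 1.0]
grip_width: -0.002
```

>>> carry_out --pt "1 11 0 4.5 0 0 0" --pt "1 22.6 0 7.4 0 0 0" --pt "1 30 0 9 0 0 0" --pt "1 36 0 10 0 0 0" --pt "1 41 0 10.5 0 0 0"

```text
time_s: 18.25
eef_pos: [479.1, 19.7, 69.4]
ee_rot: [-0.04, 0.706, -0.04, -0.706]
force: [-3.6, 0.6, 11.2]
grip_width: -0.001
```

>>> carry_out --pt "1 1.5 0 0 0 0 0" --pt "1 3 0 0 0 0 0" --pt "1 4.5 0 0 0 0 0" --pt "1 5.5 0 0 0 0 0" --pt "1 5.5 0 0 0 0 0"

```text
time_s: 18.88
eef_pos: [478.8, 19.8, 63.8]
ee_rot: [0.04, -0.706, 0.04, 0.706]
force: [-3.5, 0.5, 8.5]
grip_width: 0.001
```

>>> carry_out --pt "1 1 0 0 0 0 0" --pt "1 2 0 0 0 0 0" --pt "1 2 0 0 0 0 0" --pt "1 2 0 0 0 0 0" --pt "1 2 0 0 0 0 0"

```text
time_s: 19.5
eef_pos: [478.9, 19.8, 63.5]
ee_rot: [-0.04, 0.706, -0.04, -0.706]
force: [-11.9, 1.3, 29.2]
grip_width: -0.002
```

It has hit a hard stop at z = 63.5 mm. I'll lift a few mm to see whether the catch holds.

>>> carry_out --pt "1 -2 0 0 0 0 0" --pt "1 -5 0 0 0 0 0" --pt "1 -8 0 0 0 0 0" --pt "1 -12 0 0 0 0 0" --pt "1 -12 0 0 0 0 0"

```text
time_s: 20.12
eef_pos: [479.0, 19.7, 73.6]
ee_rot: [-0.04, 0.706, -0.04, -0.706]
force: [-0.2, -1.0, -0.2]
grip_width: -0.001
```

>>> carry_out --pt "1 -20 0 0 0 0 0" --pt "0.5 -50 0 0 0 0 0" --pt "0 -62 0 0 0 0 0" --pt "-0.1 -62 0 0 0 0 0" --pt "-0.1 -62 0 0 0 0 0"

```text
time_s: 20.75
eef_pos: [478.4, 19.9, 134.4]
ee_rot: [0.04, -0.705, 0.04, 0.707]
force: [0.2, -0.2, 0.4]
grip_width: 0.554
```

```bash
python3 - <<'E'
from h import *
w=viewer.capture("wrist")
goto(472.3,-133,135,-96.5)
s=viewer.capture("side")[130:330,200:400]
w=cv2.resize(w,(448,336))[:,:,::-1]; cv2.imwrite("pics/c8.png",np.hstack([w,cv2.resize(s[:,:,::-1],(336,336))]))
E
```

```text
at [478.3  19.8 134.4] jaw -96.5 j [-0.2   0.32  1.76  0.    1.06  1.48] F [-0.  -0.2  0.4] shift [ -0.7 152.5 -11.3] turn [-0.   0.1  0. ]
```

View pics/c8.png

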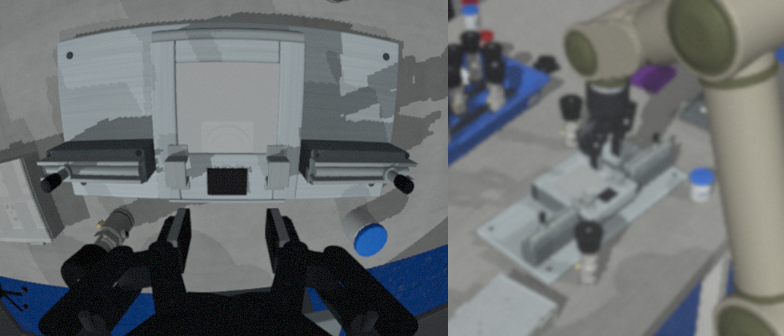

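>>> carry_out --pt "-0.1 0 35 -3 0 0 0" --pt "-0.1 0 75 -6 0 0 0" --pt "-0.1 0 115 -9 0 0 0" --pt "-0.1 0 145 -11 0 0 0" --pt "-0.1 0 152.5 -11 0 0 0"

```text
time_s: 21.48
eef_pos: [472.2, -134.2, 134.8]
ee_rot: [0.041, -0.706, 0.041, 0.706]
force: [0.6, 0.2, -0.0]
grip_width: 0.551
```

>>> carry_out --pt "-0.1 10 0 0 0 0 0" --pt "-0.1 24 0 0 0 0 0" --pt "-0.1 38 0 0 0 0 0" --pt "-0.1 49 0 0 0 0 0" --pt "-0.1 51 0 0 0 0 0"

```text
time_s: 22.1
eef_pos: [472.2, -132.6, 83.5]
ee_rot: [0.04, -0.705, 0.04, 0.706]
force: [0.4, -0.0, 0.1]
grip_width: 0.55
```

>>> carry_out --pt "1 0 0 0 0 0 0" --pt "1 0 0 0 0 0 0" --pt "1 0 0 0 0 0 0" --pt "1 0 0 0 0 0 0" --pt "1 0 0 0 0 0 0" --newtons 30

```text
time_s: 22.72
eef_pos: [472.7, -133.2, 84.8]
ee_rot: [-0.04, 0.706, -0.04, -0.706]
force: [-0.5, 0.5, 5.4]
grip_width: 0.14
```

The cover lies flat and is held shut, with both bolts drawn back clear of the keepers. I'll push the right bolt home.

>>> carry_out --pt "1 0 -7 0 0 0 0" --pt "1 0 -15 0 0 0 0" --pt "1 0 -24 0 0 0 0" --pt "1 0 -32 0 0 0 0" --pt "1 0 -37 0 0 0 0"

```text
time_s: 23.35
eef_pos: [477.1, -96.3, 84.8]
ee_rot: [-0.04, 0.706, -0.04, -0.706]
force: [-0.2, -2.1, 4.3]
grip_width: 0.142
```

>>> carry_out --pt "1 0 -2 0 0 0 0" --pt "1 0 -4 0 0 0 0" --pt "1 0 -6 0 0 0 0" --pt "1 0 -7 0 0 0 0" --pt "1 0 -7 0 0 0 0"

```text
time_s: 23.98
eef_pos: [477.8, -90.6, 84.8]
ee_rot: [-0.039, 0.706, -0.041, -0.706]
force: [-0.7, -8.7, 4.3]
grip_width: 0.134
```

>>> carry_out --pt "1 0 -1 0 0 0 0" --pt "1 0 -2 0 0 0 0" --pt "1 0 -2 0 0 0 0" --pt "1 0 -2 0 0 0 0" --pt "1 0 -2 0 0 0 0"

```text
time_s: 24.6
eef_pos: [477.9, -90.4, 84.8]
ee_rot: [-0.038, 0.706, -0.042, -0.706]
force: [-4.8, -19.4, 3.2]
grip_width: 0.138
```

The right bolt is at its stop: 19 N, and the knob works out to 45 mm of travel. I'll release it and go to the left bolt.

>>> carry_out --pt "0.4 0 0 0 0 0 0" --pt "-0.1 0 2 0 0 0 0" --pt "-0.1 0 3 0 0 0 0" --pt "-0.1 -20 3 0 0 0 0" --pt "-0.1 -52 3 0 0 0 0"

```text
time_s: 25.22
eef_pos: [476.8, -89.9, 136.3]
ee_rot: [0.04, -0.705, 0.04, 0.707]
force: [-0.7, 0.4, -0.4]
grip_width: 0.551
```

```bash
python3 -c "
from h import *
goto(507.5,171.6,136,-96.5)"
```

```text
at [476.8 -89.9 136.3] jaw -96.5 j [-0.43  0.33  1.74  0.    1.07  1.26] F [-0.7  0.4 -0.4] shift [   0.5 -263.3   -0.9] turn [0.  0.1 0.1]
```

>>> carry_out --pt "-0.1 0 -55 0 0 0 0" --pt "-0.1 0 -115 0 0 0 0" --pt "-0.1 0 -175 0 0 0 0" --pt "-0.1 0 -230 -1 0 0 0" --pt "-0.1 0 -263 -1 0 0 0"

```text
time_s: 25.85
eef_pos: [507.8, 173.5, 136.3]
ee_rot: [0.039, -0.706, 0.039, 0.706]
force: [0.5, -0.2, -0.7]
grip_width: 0.55
```

>>> carry_out --pt "-0.1 0 0 0 0 0 0" --pt "-0.1 14 0 0 0 0 0" --pt "-0.1 32 0 0 0 0 0" --pt "-0.1 48 0 0 0 0 0" --pt "-0.1 52 0 0 0 0 0"

```text
time_s: 26.48
eef_pos: [507.6, 170.2, 83.0]
ee_rot: [0.04, -0.705, 0.041, 0.707]
force: [0.0, 0.0, 1.4]
grip_width: 0.554
```

>>> carry_out --pt "1 0 0 0 0 0 0" --pt "1 0 0 0 0 0 0" --pt "1 0 0 0 0 0 0" --pt "1 0 0 0 0 0 0" --pt "1 0 0 0 0 0 0"

```text
time_s: 27.1
eef_pos: [508.5, 170.9, 84.9]
ee_rot: [-0.04, 0.706, -0.04, -0.706]
force: [-0.5, -0.6, 5.1]
grip_width: 0.134
```

>>> carry_out --pt "1 0 7 0 0 0 0" --pt "1 0 15 0 0 0 0" --pt "1 0 24 0 0 0 0" --pt "1 0 32 0 0 0 0" --pt "1 0 37 0 0 0 0"

```text
time_s: 27.72
eef_pos: [504.1, 134.1, 84.9]
ee_rot: [-0.04, 0.706, -0.04, -0.706]
force: [-1.6, 2.3, 6.5]
grip_width: 0.141
```

>>> carry_out --pt "1 0 2 0 0 0 0" --pt "1 0 4 0 0 0 0" --pt "1 0 6 0 0 0 0" --pt "1 0 8 0 0 0 0" --pt "1 0 8 0 0 0 0"

```text
time_s: 28.35
eef_pos: [503.6, 129.2, 84.9]
ee_rot: [-0.043, 0.707, -0.038, -0.705]
force: [2.9, 20.6, 3.6]
grip_width: 0.137
```

The left bolt is also at its stop (20.6 N, about 45 mm). I'll release it, back off to a central pose, and check the knobs by image code since my picture views are used up.

>>> carry_out --pt "0.4 0 0 0 0 0 0" --pt "-0.1 0 -2 0 0 0 0" --pt "-0.1 0 -3 0 0 0 0" --pt "-0.1 -20 -3 0 0 0 0" --pt "-0.1 -60 -3 0 0 0 0"

```text
time_s: 28.98
eef_pos: [502.5, 129.0, 143.9]
ee_rot: [0.04, -0.705, 0.04, 0.707]
force: [0.5, -0.1, -0.0]
grip_width: 0.549
```

>>> carry_out --pt "-0.1 -15 30 0 0 0 0" --pt "-0.1 -30 65 0 0 0 0" --pt "-0.1 -45 95 0 0 0 0" --pt "-0.1 -50 108 0 0 0 0" --pt "-0.1 -50 108 0 0 0 0"

```text
time_s: 29.6
eef_pos: [491.2, 21.7, 194.2]
ee_rot: [0.041, -0.706, 0.04, 0.706]
force: [0.3, 0.4, 0.3]
grip_width: 0.552
```

>>> carry_out --pt "-0.1 0 0 0 0 0 0" --pt "-0.1 0 0 0 0 0 0" --pt "-0.1 0 0 0 0 0 0" --pt "-0.1 0 0 0 0 0 0" --pt "-0.1 0 0 0 0 0 0"

```text
time_s: 30.22
eef_pos: [491.1, 22.0, 194.4]
ee_rot: [0.04, -0.706, 0.04, 0.706]
force: [0.5, 0.1, 0.1]
grip_width: 0.551
```

```bash
python3 - <<'E'
from h import *
P=pose(); im=viewer.capture("wrist"); print(P[0].round(1))
cv2.imwrite("pics/w9.png",im[:,:,::-1])
m=(im.max(axis=2)<50).astype(np.uint8)
n,l,st,ce=cv2.connectedComponentsWithStats(m)
a=-.1139; c,s=np.cos(a),np.sin(a)
for i in range(1,n):
    if 60<st[i,4]<6000 and ce[i][1]<330:
        res=[]
        for z in (64,104):
            d=hit('wrist',ce[i],z,P)-[528,15.4]; res.append([round(float(c*d[0]+s*d[1]),1),round(float(-s*d[0]+c*d[1]),1)])
        print(st[i],ce[i].round(),'fix@64',res[0],'fix@104',res[1])
E
```

```text
[491.1  22.  194.4]
[411   0  62  15 706] [441.   6.] fix@64 [142.4, -136.6] fix@104 [128.6, -116.3]
[103 173 112  25 735] [173. 179.] fix@64 [-20.3, 102.9] fix@104 [-10.2, 88.1]
[360 173 112  25 750] [403. 181.] fix@64 [-21.4, -104.4] fix@104 [-11.2, -88.8]
[269 201  39  26 946] [288. 214.] fix@64 [-53.0, -0.6] fix@104 [-38.2, -0.3]
[144 206  19  19 261] [152. 215.] fix@64 [-54.4, 127.5] fix@104 [-39.4, 109.1]
[414 207  19  20 265] [423. 216.] fix@64 [-55.6, -129.9] fix@104 [-40.5, -110.6]
[547 238  13   9  64] [553. 242.] fix@64 [-91.8, -328.8] fix@104 [-71.3, -280.3]
```

The image check agrees: the pad is at x = −53 mm at shut height (exactly where it should be when shut), and the knobs are at y = +109 and −111 mm (±111 when home). I'll hand the job in.

```bash
python3 -c "
from rig import order; print(order.finish_job())"
```

```text
the job is handed in; nothing more can be done
None
```

The job is done and handed in at about 30 s of the 72 s allowed; no verdict was reported.

- **Gauge:** I lifted it off the nest and laid it in the grey tray. The wrist picture taken after release shows it lying flat there. I did not look at the tray closely again afterwards.
- **Bolts drawn back:** The right bolt stood in the cover's way, at about 20 mm of travel. The left one was borderline at about 14 mm. I drew both back before moving the cover.
- **Cover:** I swung it over and pressed its pad to a hard stop at z = 63.5 mm, with 29 N. When I lifted off, the cover stayed flat in the picture, so the catch holds. The last check put the pad at x = −53 mm at shut height, which is where it should be.
- **Bolts home:** I pushed each one until it stopped, at 19 N (right) and 21 N (left). The last image check puts the knobs at y = −110.6 mm (right) and +109.1 mm (left), against ±111 mm when home; the 2 mm on the left is within the calibration error.
- **Bystanders:** I saw no sign of contact with the valve heads or the pot, but I did not measure their positions again at the end.

The 12 picture views were used up before the bolts went home, so that last check was by image code only. One earlier left-knob reading disagreed by about 6 mm because the arm was still settling. I measured it again after it had settled, before gripping.

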